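Slip test of slide shoes on a tilt table

TASK

Check the soles of the three slide shoes lying on the tilt tester: lift its plate by the bar handle all the way up to its stop, where it stays by itself, and see which shoes slide down to the rubber strip and which stay up where they were. The ones that slid are good: set them down in the tray with two bays, one to a bay; any that stuck have a worn sole and go in the plain tray without a divider. All shoes are to lie flat on their soles in their trays, let go, and the other things on the bench are to be left where they are.

Things in the scene. Friction and masses are not known exactly. Their poses are not given: they have to be found in the camera images.
- tilt_tester: grey tilt tester fixed to the bench, 250 (x) x 246 mm, with a hinged aluminium test plate. Origin on the bench under its middle; x points away from the robot (yaw up to 0.12 rad either way). Hinge axis along y at x = -118, z = 46 mm, at the edge near the robot. A steel quadrant strip 16 mm wide stands at y = -114 mm, 185 mm from the hinge axis, up to 165 mm above the bench
- test_plate (a joint): angle of the test plate, rad: 0 = level (at the start), grows as the far edge is lifted, stop at 0.5 (29 degrees). A stiff friction hinge with a spring assist: it stays at any angle when let go. Lifting at the handle takes about 8 to 12 N; pressing on the far end with more than about 7 N lowers it. Good shoes slide from about 0.15 to 0.35 rad, worn ones hold even at the stop
- plate_hinge (a point): frame of the test plate, on the hinge axis at the middle of its near edge, turning with the plate: x up the plate to the handle, y across, z out of its top face. Plate 225 mm long, 190 wide, top face at z = 8 mm; three lanes 54 mm wide along x, centred at y = -60, 0, +60 mm, between guide strips 5 mm high. At the start the shoes lie at x = 150 to 178 mm; one that sticks stays there
- plate_stop (a point): middle of the rubber-faced stop strip across the low end of the plate, on the plate's top face at the strip's face, 16 mm from the hinge axis; the strip is 13 mm high. Axes as plate_hinge. A shoe that slides comes to rest against it, its origin 38 mm up the plate from here
- plate_handle (a point): middle of the round bar of the handle, 12 mm thick and 100 mm long along y, on the far edge of the plate, 265 mm from the hinge axis; 34 mm clear gap between the bar and the plate's edge; 50 mm above the bench when the plate is level. Axes as plate_hinge
- shoe_a: aluminium slide shoe, one of three that look alike: flange 76 (x) x 46 (y) x 8 mm on a black sole, with an upright rib 50 long (x) x 16 wide (y) centred on it, top 38 mm above the sole; about 0.15 kg. Origin under the middle of the sole, z up out of the rib. Starts sole down near the high end of one of the plate's lanes (which one varies). Whether it slides or sticks cannot be seen
- shoe_b: aluminium slide shoe, one of three that look alike: flange 76 (x) x 46 (y) x 8 mm on a black sole, with an upright rib 50 long (x) x 16 wide (y) centred on it, top 38 mm above the sole; about 0.15 kg. Origin under the middle of the sole, z up out of the rib. Starts sole down near the high end of one of the plate's lanes (which one varies). Whether it slides or sticks cannot be seen
- shoe_c: aluminium slide shoe, one of three that look alike: flange 76 (x) x 46 (y) x 8 mm on a black sole, with an upright rib 50 long (x) x 16 wide (y) centred on it, top 38 mm above the sole; about 0.15 kg. Origin under the middle of the sole, z up out of the rib. Starts sole down near the high end of one of the plate's lanes (which one varies). Whether it slides or sticks cannot be seen
- bay_tray: grey open tray for good shoes, fixed to the bench, 120 (x) x 176 (y) x 22 mm, walls 4 mm (rim 9 mm wide round the top, 2 mm proud outside), floor 4 mm thick, with one divider 4 mm thick and 15 mm high along x at y = 0, making two bays 112 x 82 mm centred at y = -43 and +43 mm. Origin on the bench under its middle. It changes place with the plain tray from start to start
- plain_tray: grey open tray for worn shoes, fixed to the bench, same outside size, walls and floor as the bay tray, but without a divider: inside 112 x 168 mm. Origin on the bench under its middle
- fine_tweezers: bystander: black tweezers, 125 mm long, lying left of the trays; origin under the middle
- hex_keys: bystander: hex keys in a red holder, 14 x 62 x 52 mm, right of the tester behind the vice; origin under its middle
- tape_roll: bystander: roll of black tape lying flat, 57 mm across, 18 mm high, in front of the trays; origin under its middle
Mind the look-alikes: they are no part of the job. What is shaped like the shoe_a but red or yellow is not meant.

How it is judged:
By the outcome, as a careful person would: the job done as asked, in the order asked, and still so for the second after the job is handed in, with the robot touching nothing.
It also fails if it takes over 72 s, if anything falls off the work surface, if the arm or the gripper's body presses on something with over 40 N, if the wrist force passes 120 N, or if a joint passes its speed limit or range.

ROBOT

A 6-joint arm with a two-finger parallel gripper is mounted at the origin on a cart in front of the work surface, level with it; the furniture and walls round the work are solid. World frame = base frame: x ahead of the robot, y to its left, z up, the work surface at z = 0. Lengths are in m, angles in rad, forces in N, time in s.
With the tool pointing down it reaches from about 0.3 to 0.95 m from the base axis. Payload 3.1 kg.
Tool frame: the origin (TCP) lies between the finger pads; the fingertips stand 11 mm ahead of it and the grasp point (between the pads) lies 8 mm behind it; z points along the fingers, y is the line along which they close (so a half turn about z gives the same grasp; the last joint's range is limited). The gripper opens to 85 mm and grips with 20 to 120 N. Pads are 22 mm wide; open, the fingers measure 114 mm over their backs; the gripper's body (76 mm by 85 mm) begins 54 mm behind the grasp point. The pads swing forward as they close: fully open they stand 13 mm farther back than shut.
Start: joints at [-1.383, 0.308, 1.634, -0, 1.2, -0.07], TCP at [0.159, -0.604, 0.242] pointing down, gripper open.
Joint ranges: [-3.06, 3.06], [-0.79, 1.96], [0.05, 2.63], [-1.19, 4.34], [0.05, 2.64], [-2.94, 2.94]. Speed limits (rad/s): [2.79, 2.79, 3.14, 3.14, 3.14, 3.14].

INTERFACE

Orientations are given as a 3x3 rotation matrix whose columns are the frame's x, y, z axes.
In Python, from station import monitor, imaging, order gives the robot as it stands. The module is installed in compiled form; this text tells all that it offers.
- The arm moves only by the shell command python3 -m pendant 'ROWS'. ROWS is JSON, a list of rows, each an object with "grip": the gripper's target within -1 to 1 (shut at 1, half-way at 0, fully open at -1); "slide": the shift along the tool's x, y, z normalised to -1 to 1, where 1 is 0.15 m, a list of three; "dr": the turn, a rotation vector about the tool's x, y, z normalised to -1 to 1, where 1 is 0.08 rad, a list of three. A call has 1 to 5 rows; each row shifts and turns the commanded pose from where the row before left it, along the tool's axes as they then stand; what a row does not reach is not made up. A row lasts 1/10 s, in which the tool goes at most 50 mm and 8.59 degrees, less where a joint would pass 70% of its speed; a pose out of reach is approached as far as the arm can. A call with a number of a shift or a turn outside -1 to 1 is refused whole. A call with a gripper value outside its range is refused whole. The fingers move at their own pace and stop on an object; the grip force is fixed at half the most. Time passes only in rows, so rows that do not move let the fingers close. It gives the time, the measured TCP pose, the force, the opening and the grip force at its end, in the units of the state.
- monitor.get_state(): the state, without advancing time (a new reading comes with each control period).
- imaging.camera(name): name is "scene" or "top"; returns a dict with "img" (384x512x3 uint8, red, green, blue), "range_z" (384x512 float32, m along the optical axis (not along the pixel's ray), 0 where there is no reading), "vfov" (degrees; the focal length in pixels is half the picture's height over the tangent of half this angle, whatever the lens; pixels are square), "cx", "cy" (the principal point, pixels), "world_from_camera" (4x4, takes a point from camera to world coordinates). Camera axes: x right, y down, z forward; pixel columns grow to the right and rows downward; lengths in m; the calibration is good to about 2 mm. A picture is of the moment at which its call begins.
- order.job_done(): hands the job in; it is judged then, once.
The state is a dict: "clock": time; "joints": joint angles; "dq": joint speeds; "joint_efforts": joint torques, N m; "ee_pos": TCP position; "orientation": TCP orientation; "force": force on the tool from outside, world axes, zero at the start; "moment": the same for the moment, N m; "opening": finger opening in m; "finger_force": force on a finger pad.
Only numpy, scipy, OpenCV 4.12 (cv2) and the standard library are available. Lean on these libraries where they do the work, as an engineer would, in place of code of your own. Each camera call takes 0.05 s, during which the arm holds its last target. There are 200 camera calls.

## Working session

There is one attempt and no reset: what is moved stays moved. The work goes in short steps, Python scripts to look and compute and a shell command to move; the robot and the scene stay as the last step left them, time stands still between calls to the robot, and variables do not carry over. Pictures are saved under pics/ and viewed, at most 10 in all, crops included, and the job is handed in when it is done.

```bash
mkdir -p pics; cat > h.py <<'E'
import numpy as np, cv2
from station import monitor, imaging, order
def cam(n):
    c=imaging.camera(n); im=c["img"]; H,W=im.shape[:2]; f=H/2/np.tan(np.radians(c["vfov"])/2)
    v,u=np.mgrid[0:H,0:W]; z=c["range_z"]; T=np.array(c["world_from_camera"])
    P=np.stack([(u-c["cx"])/f*z,(v-c["cy"])/f*z,z],-1)@T[:3,:3].T+T[:3,3]
    P[z==0]=np.nan
    return im,P,c
def save(n,im,s=1.5): cv2.imwrite("pics/"+n,cv2.resize(im[:,:,::-1],None,fx=s,fy=s,interpolation=cv2.INTER_CUBIC))
E
python3 - <<'E'
from h import *
s=monitor.get_state(); print(s)
for n in("top","scene"):
    im,P,c=cam(n); save(n+"1.png",im); np.savez(n+"1.npz",im=im,P=P); print(n,c["vfov"],c["cx"],c["cy"],c["world_from_camera"])
E
```

```text
{'clock': 0.0, 'joints': array([-1.38266464e+00,  3.09005937e-01,  1.63517437e+00, -8.32644995e-06,
        1.19969612e+00, -6.96974277e-02]), 'dq': array([-1.36755153e-04, -5.42053478e-04, -1.39300567e-03,  9.93997335e-05,
        5.14465110e-04, -4.22569207e-04]), 'joint_efforts': array([-9.79465221e-04, -4.15260959e+01, -2.76668519e+01, -8.12146595e-05,
        1.04322328e-02,  1.10633007e-06]), 'ee_pos': array([ 0.15918882, -0.60357199,  0.24105227]), 'orientation': array([[ 9.66945054e-01,  2.54984456e-01, -4.34741167e-04],
       [ 2.54984782e-01, -9.66942467e-01,  2.24201678e-03],
       [ 1.51309733e-04, -2.27875942e-03, -9.99997392e-01]]), 'force': array([ 0.65128695,  1.22152684, -0.29999086]), 'moment': array([-0.02232711, -0.03626989, -0.04638342]), 'finger_force': 0.0, 'opening': 0.08548372205965517}
top 47.77601675798515 250.35634973678086 183.23215752316648 [[-0.02163611 -0.99097918  0.13225789  0.38379576]
 [-0.99976511  0.02161321 -0.00160892  0.09248459]
 [-0.00126411 -0.13226163 -0.99121403  1.26087633]
 [ 0.          0.          0.          1.        ]]
scene 55.61316729753618 255.0746206797847 192.100020032577 [[ 8.71555204e-01 -3.73136288e-01  3.18057914e-01  2.19659734e-01]
 [-4.90296498e-01 -6.62053291e-01  5.66828708e-01 -4.88103721e-01]
 [-9.33071358e-04 -6.49965192e-01 -7.59963406e-01  8.55643977e-01]
 [ 0.00000000e+00  0.00000000e+00  0.00000000e+00  1.00000000e+00]]
```

View pics/top1.png

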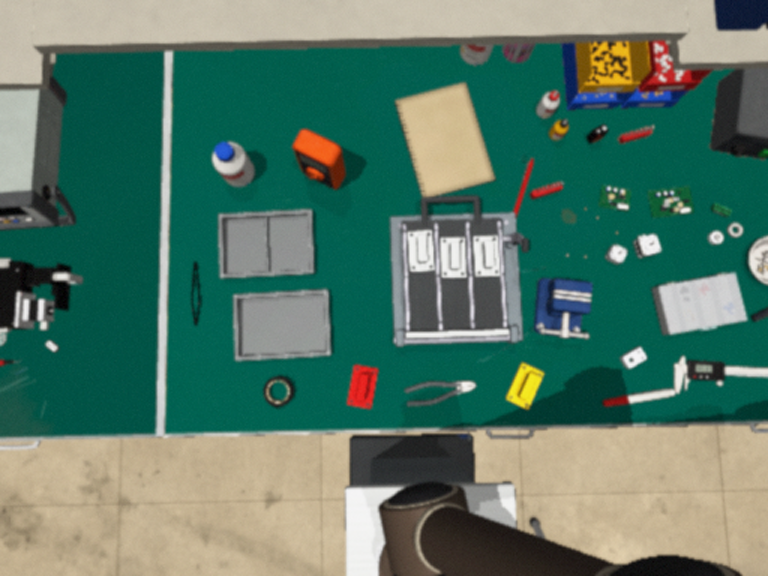

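View pics/scene1.png

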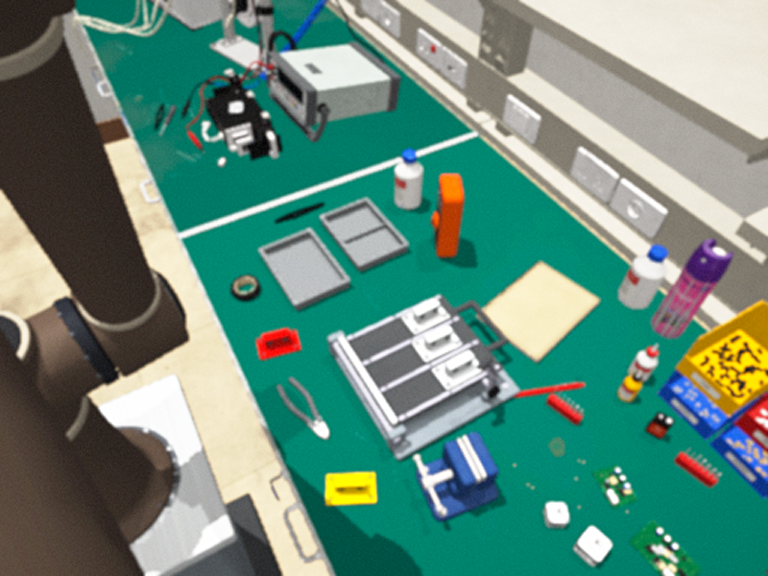

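The top view (picture pixels) shows the tester at (455,278), its handle bar at (452,201), and three aluminium shoes at (420,250), (453,257) and (486,255). The bay tray with its divider is at (266,243) and the plain tray at (281,325). Shoe look-alikes are the red one at (363,386) and the yellow one at (524,386), both loose on the bench. I choose the three aluminium ones on the plate.

```bash
python3 - <<'E'
from h import *
d=np.load("top1.npz"); im,P=d["im"],d["P"]; hsv=cv2.cvtColor(im,cv2.COLOR_RGB2HSV)
def comps(m,amin,amax=99999):
    n,l,st,ce=cv2.connectedComponentsWithStats(m.astype(np.uint8))
    for i in range(1,n):
        if amin<=st[i,4]<=amax: yield i,l==i,st[i],ce[i]
def rep(tag,mk,ce):
    p=P[mk][:,:2].astype(np.float32); r=cv2.minAreaRect(p*1000)
    print(tag,ce.round(),"med",np.nanmedian(P[mk],0).round(4),"rect c",np.round(r[0],1),"size",np.round(r[1],1),"ang",round(r[2],1))
Z=P[...,2]
# shoe rib tops ~92mm, inside tester area
roi=np.zeros(Z.shape,bool); roi[130:235,255:350]=1
for i,m,st,ce in comps(roi&(Z>.082)&(Z<.1),15): rep("rib",m,ce)
roi=np.zeros(Z.shape,bool); roi[128:143,275:325]=1
for i,m,st,ce in comps(roi&(Z>.03)&(Z<.065),15): rep("bar",m,ce)
roi=np.zeros(Z.shape,bool); roi[130:235,255:350]=1
for i,m,st,ce in comps(roi&(Z>.035)&(Z<.062),200): rep("plate",m,ce)
grey=(hsv[...,1]<60)&(Z>-.01)&(Z<.035)
roi=np.zeros(Z.shape,bool); roi[130:250,135:230]=1
for i,m,st,ce in comps(roi&grey,300): rep("tray",m,ce)
roi=np.zeros(Z.shape,bool); roi[130:240,250:355]=1
for i,m,st,ce in comps(roi&(hsv[...,1]<110)&(Z>.004)&(Z<.035),100): rep("base",m,ce)
print("table",np.nanmedian(Z[200:230,235:250]))
for u,v in((275,137),(290,134),(301,134),(315,135)): print(P[v,u].round(3))
a=im[125:240,250:355]; save("crop1.png",a,5)
E
```

```text
rib [281. 165.] med [0.588  0.0055 0.0906] rect c [587.3   5.3] size [48.3 15.6] ang 2.5
rib [303. 170.] med [ 0.5731 -0.0539  0.0902] rect c [573.8 -54.6] size [16.5 49.3] ang 88.1
rib [326. 169.] med [ 0.5744 -0.1162  0.09  ] rect c [ 575.3 -116.8] size [50.2 17.1] ang 2.2
bar [300. 134.] med [ 0.6854 -0.0543  0.0538] rect c [677.3 -54.3] size [109.6  36.4] ang 89.1
plate [302. 186.] med [ 0.5249 -0.0542  0.054 ] rect c [552.3 -61.7] size [227.9 287.9] ang 87.5
tray [177. 162.] med [0.6183 0.3033 0.004 ] rect c [616.  302.4] size [125.9 183. ] ang 1.6
tray [188. 216.] med [0.459  0.2734 0.0036] rect c [459.9 273. ] size [128.9 183.5] ang 2.3
base [336. 147.] med [ 0.6541 -0.1656  0.015 ] rect c [ 643.9 -154.9] size [52.8 73.3] ang 9.0
base [265. 180.] med [0.5591 0.0482 0.0148] rect c [550.7  34.2] size [ 58.6 239.7] ang 88.0
base [300. 144.] med [ 0.6619 -0.0563  0.0148] rect c [663.1 -57.7] size [12.6 88.8] ang 1.4
base [341. 191.] med [ 0.5217 -0.1722  0.0152] rect c [ 515.3 -172.4] size [189.7  29.5] ang 0.4
table -0.00039468612830084737
[0.689 0.014 0.001]
[ 0.685 -0.026  0.051]
[ 0.684 -0.057  0.051]
[ 0.693 -0.106 -0.003]
```

View pics/crop1.png

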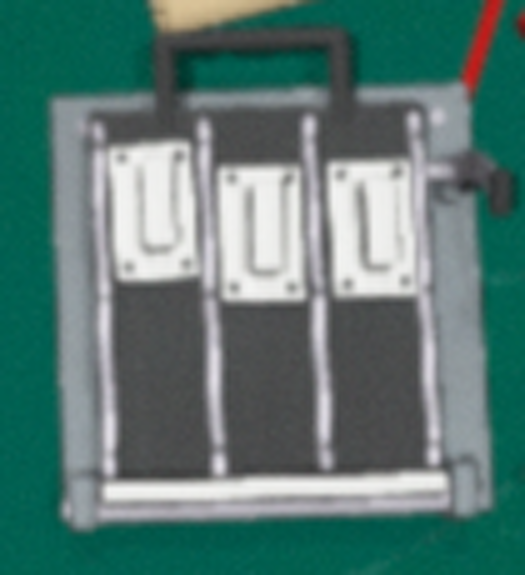

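Close crop confirms it: three bare aluminium shoes in the three lanes, with the bar handle above them (crop 255,40). Hinge x comes out at about 0.685-0.265 = 0.420, which puts the shoes at 153–167 mm along the plate, as described.

```bash
cat >> h.py <<'E'
from scipy.spatial.transform import Rotation as Ro
def pose(yang,tilt=0):
    "tool pointing down, tool y at world angle yang (deg); then tilted about world axis -y by tilt rad"
    a=np.radians(yang); y=np.array([np.cos(a),np.sin(a),0]); z=np.array([0,0,-1.])
    R=np.stack([np.cross(y,z),y,z],1)
    return Ro.from_rotvec([0,-tilt,0]).as_matrix()@R
def plan(p,R,N,s=None):
    "N equal rows from the present pose to p,R"
    if s is None: s=monitor.get_state()
    p0,R0=np.array(s["ee_pos"]),np.array(s["orientation"])
    rv=Ro.from_matrix(R0.T@R).as_rotvec()/N; r=Ro.from_rotvec(rv).as_matrix()
    A=sum(np.linalg.matrix_power(r,k) for k in range(N))
    sl=np.linalg.solve(A,R0.T@(np.array(p)-p0))
    print("N",N,"slide",(sl/.15).round(3),"dr",(rv/.08).round(3),"mm/row",round(1000*np.linalg.norm(sl),1))
    return dict(ee_pos=np.array(p),orientation=R)
E
python3 - <<'E'
from h import *
d=np.load("top1.npz"); P=d["P"]
for u,v in((269,149),(272,219),(291,149),(294,219),(312,149),(315,219),(271,223),(340,221),(283,132),(319,132.)): print(np.nanmean(P[int(v)-1:int(v)+2,u-1:u+2],(0,1)).round(4))
plan([.685,-.0545,.15],pose(0),20)
E
```

```text
[0.6418 0.0355 0.0533]
[0.4433 0.0326 0.0544]
[ 0.6401 -0.0268  0.055 ]
[ 0.4418 -0.028   0.0588]
[ 0.6388 -0.0864  0.0548]
[ 0.4406 -0.0864  0.0568]
[0.4321 0.036  0.0599]
[ 0.4334 -0.1548  0.0598]
[ 0.6903 -0.0058  0.0536]
[ 0.6926 -0.1115  0.0358]
N 20 slide [0.272 0.02  0.03 ] dr [-0.001 -0.001 -0.821] mm/row 41.1
```

```bash
R='{"grip":0.2,"slide":[0.272,0.02,0.03],"dr":[0,0,-0.82]}'; unset R
python3 -m pendant '[{"grip":0.2,"slide":[0.27,0.02,0.03],"dr":[0,0,-0.82]},{"grip":0.2,"slide":[0.27,0.02,0.03],"dr":[0,0,-0.82]},{"grip":0.2,"slide":[0.27,0.02,0.03],"dr":[0,0,-0.82]},{"grip":0.2,"slide":[0.27,0.02,0.03],"dr":[0,0,-0.82]},{"grip":0.2,"slide":[0.27,0.02,0.03],"dr":[0,0,-0.82]}]' >/dev/null
python3 -m pendant '[{"grip":0.2,"slide":[0.27,0.02,0.03],"dr":[0,0,-0.82]},{"grip":0.2,"slide":[0.27,0.02,0.03],"dr":[0,0,-0.82]},{"grip":0.2,"slide":[0.27,0.02,0.03],"dr":[0,0,-0.82]},{"grip":0.2,"slide":[0.27,0.02,0.03],"dr":[0,0,-0.82]},{"grip":0.2,"slide":[0.27,0.02,0.03],"dr":[0,0,-0.82]}]'
python3 - <<'E'
from h import *
plan([.685,-.0545,.15],pose(0),10)
E
```

```text
clock: 1.1
ee_pos: [0.5144, -0.4192, 0.1964]
orientation: [[0.609, 0.793, -0.001], [0.793, -0.609, 0.001], [0.0, -0.001, -1.0]]
force: [0.8, 0.3, -0.4]
opening: 0.0342
finger_force: 0.0
N 10 slide [0.272 0.021 0.031] dr [-0.001 -0.    -0.818] mm/row 41.2
```

Tracking is exact, so I continue to above the bar.

```bash
python3 -m pendant '[{"grip":0.2,"slide":[0.27,0.02,0.03],"dr":[0,0,-0.82]},{"grip":0.2,"slide":[0.27,0.02,0.03],"dr":[0,0,-0.82]},{"grip":0.2,"slide":[0.27,0.02,0.03],"dr":[0,0,-0.82]},{"grip":0.2,"slide":[0.27,0.02,0.03],"dr":[0,0,-0.82]},{"grip":0.2,"slide":[0.27,0.02,0.03],"dr":[0,0,-0.82]}]' >/dev/null
python3 -m pendant '[{"grip":0.2,"slide":[0.27,0.02,0.03],"dr":[0,0,-0.82]},{"grip":0.2,"slide":[0.27,0.02,0.03],"dr":[0,0,-0.82]},{"grip":0.2,"slide":[0.27,0.02,0.03],"dr":[0,0,-0.82]},{"grip":0.2,"slide":[0.27,0.02,0.03],"dr":[0,0,-0.82]},{"grip":0.2,"slide":[0.27,0.02,0.03],"dr":[0,0,-0.82]}]'
python3 - <<'E'
from h import *
im,P,c=cam("scene"); save("scene2.png",im[150:310,200:400],3)
plan([.685,-.0545,.042],pose(0),4)
E
```

```text
clock: 2.1
ee_pos: [0.6818, -0.0571, 0.1514]
orientation: [[-0.002, 1.0, -0.001], [1.0, 0.002, 0.0], [0.0, -0.001, -1.0]]
force: [0.6, -0.3, 0.2]
opening: 0.0343
finger_force: 0.0
N 4 slide [-0.008  0.006  0.181] dr [-0.006 -0.019  0.022] mm/row 27.1
```

View pics/scene2.png

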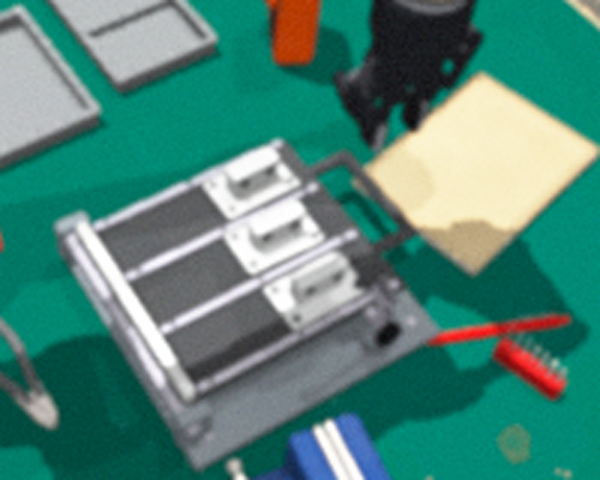

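The gripper is above the bar, at (385,120) in the crop, with its fingers straddling the bar line. Descend and close.

```bash
python3 -m pendant '[{"grip":0.2,"slide":[0,0.006,0.18],"dr":[0,0,0]},{"grip":0.2,"slide":[0,0.006,0.18],"dr":[0,0,0]},{"grip":0.2,"slide":[0,0.006,0.18],"dr":[0,0,0]},{"grip":0.2,"slide":[0,0.002,0.18],"dr":[0,0,0]}]'
python3 -m pendant '[{"grip":1,"slide":[0,0,0],"dr":[0,0,0]},{"grip":1,"slide":[0,0,0],"dr":[0,0,0]},{"grip":1,"slide":[0,0,0],"dr":[0,0,0]},{"grip":1,"slide":[0,0,0],"dr":[0,0,0]}]'
python3 - <<'E'
from h import *
s=monitor.get_state(); h=np.array([.42,-.0545,.046]); 
p=np.array(s["ee_pos"]); R=np.array(s["orientation"])
for a in(.5,.52):
  r=Ro.from_rotvec([0,-a,0]).as_matrix(); print(a); plan(h+r@(p-h),r@R,10)
E
```

```text
clock: 2.55
ee_pos: [0.6843, -0.0587, 0.0428]
orientation: [[0.001, 1.0, -0.001], [1.0, -0.001, 0.0], [0.0, -0.001, -1.0]]
force: [0.2, 0.6, 0.3]
opening: 0.0342
finger_force: 0.0
clock: 2.95
ee_pos: [0.6881, -0.0588, 0.0442]
orientation: [[0.001, 1.0, 0.008], [1.0, -0.001, -0.0], [-0.0, 0.008, -1.0]]
force: [8.9, 1.2, -10.0]
opening: 0.0099
finger_force: 58.3
0.5
N 10 slide [-0.    -0.001 -0.089] dr [-0.625  0.001  0.   ] mm/row 13.4
0.52
N 10 slide [-0.    -0.001 -0.093] dr [-0.65   0.001  0.   ] mm/row 13.9
```

```bash
python3 -m pendant '[{"grip":1,"slide":[0,0.02,-0.08],"dr":[-0.62,0,0]},{"grip":1,"slide":[0,0,-0.09],"dr":[-0.62,0,0]},{"grip":1,"slide":[0,0,-0.09],"dr":[-0.62,0,0]},{"grip":1,"slide":[0,0,-0.09],"dr":[-0.62,0,0]},{"grip":1,"slide":[0,0,-0.09],"dr":[-0.62,0,0]}]'
python3 -m pendant '[{"grip":1,"slide":[0,0,-0.09],"dr":[-0.62,0,0]},{"grip":1,"slide":[0,0,-0.09],"dr":[-0.62,0,0]},{"grip":1,"slide":[0,0,-0.09],"dr":[-0.62,0,0]}]'
```

```text
clock: 3.45
ee_pos: [0.6806, -0.0589, 0.1089]
orientation: [[0.001, 0.969, 0.247], [1.0, -0.001, -0.0], [-0.0, 0.247, -0.969]]
force: [5.9, 0.2, -10.0]
opening: 0.0096
finger_force: 58.9
clock: 3.75
ee_pos: [0.668, -0.0591, 0.1474]
orientation: [[0.001, 0.923, 0.386], [1.0, -0.001, -0.001], [-0.0, 0.386, -0.923]]
force: [5.7, -1.3, -9.9]
opening: 0.01
finger_force: 58.9
```

```bash
python3 -m pendant '[{"grip":1,"slide":[0,0,-0.09],"dr":[-0.62,0,0]},{"grip":1,"slide":[0,0,-0.07],"dr":[-0.5,0,0]},{"grip":1,"slide":[0,0,-0.02],"dr":[-0.15,0,0]}]'
python3 -m pendant '[{"grip":1,"slide":[0,0,-0.02],"dr":[0,0,0]}]'
python3 -m pendant '[{"grip":1,"slide":[0,0,-0.02],"dr":[0,0,0]},{"grip":1,"slide":[0,0,0],"dr":[0,0,0]}]'
```

```text
clock: 4.05
ee_pos: [0.6565, -0.0592, 0.1717]
orientation: [[0.001, 0.879, 0.477], [1.0, -0.001, -0.001], [-0.0, 0.477, -0.879]]
force: [15.8, -1.1, -20.5]
opening: 0.0099
finger_force: 58.1
clock: 4.15
ee_pos: [0.6557, -0.0592, 0.173]
orientation: [[0.002, 0.879, 0.477], [1.0, -0.002, -0.001], [-0.0, 0.477, -0.879]]
force: [24.6, -1.9, -30.6]
opening: 0.01
finger_force: 57.9
clock: 4.35
ee_pos: [0.6548, -0.0592, 0.1744]
orientation: [[0.002, 0.88, 0.476], [1.0, -0.001, -0.001], [-0.0, 0.476, -0.88]]
force: [21.9, -3.2, -26.6]
opening: 0.01
finger_force: 59.3
```

At the stop: the force rises and the motion stalls at about 0.5 rad. Release and back off along the tool axis.

```bash
python3 -m pendant '[{"grip":1,"slide":[0,0,0.015],"dr":[0,0,0]},{"grip":0.2,"slide":[0,0,0],"dr":[0,0,0]},{"grip":0.2,"slide":[0,0,0],"dr":[0,0,0]},{"grip":0.2,"slide":[0,0,0],"dr":[0,0,0]}]'
python3 -m pendant '[{"grip":0.2,"slide":[0,0,-0.15],"dr":[0,0,0]},{"grip":0.2,"slide":[0,0,-0.3],"dr":[0,0,0]},{"grip":0.2,"slide":[0,0,-0.3],"dr":[0,0,0]},{"grip":0.2,"slide":[0,0,-0.15],"dr":[0,0,0]}]'
python3 - <<'E'
from h import *
for n in("top","scene"):
    im,P,c=cam(n); np.savez(n+"2.npz",im=im,P=P); save(n+"3.png",im)
    if n=="scene": save("scene3.png",im[130:310,200:400],3)
E
```

```text
clock: 4.75
ee_pos: [0.6566, -0.0589, 0.1775]
orientation: [[0.001, 0.878, 0.479], [1.0, -0.001, -0.001], [-0.0, 0.479, -0.878]]
force: [0.2, 0.2, 0.5]
opening: 0.0343
finger_force: 0.0
clock: 5.15
ee_pos: [0.5922, -0.059, 0.3004]
orientation: [[0.001, 0.875, 0.484], [1.0, -0.0, -0.002], [-0.002, 0.484, -0.875]]
force: [0.4, -0.6, 0.4]
opening: 0.0342
finger_force: 0.0
```

View pics/top3.png

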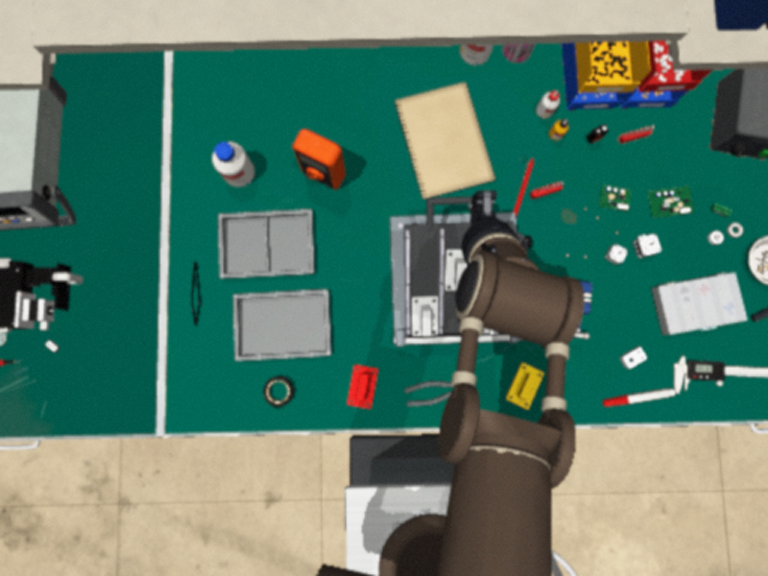

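View pics/scene3.png

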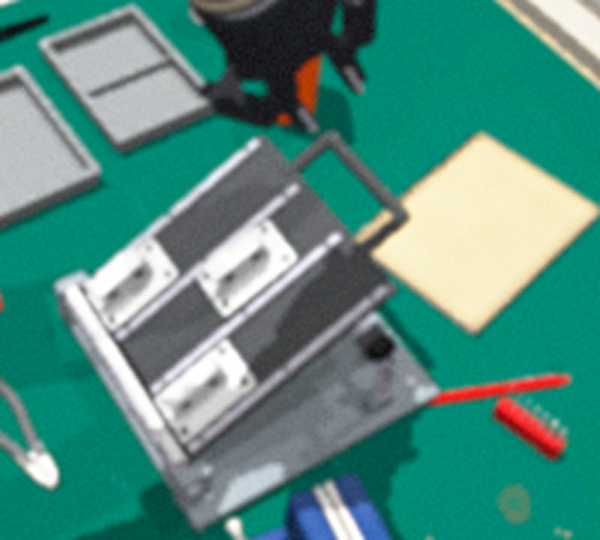

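The left and right lane shoes slid to the strip, at (130,285) and (205,390) in the scene crop. The middle one, at (248,265), stayed up. Next I measure the ribs in the plate frame.

```bash
python3 - <<'E'
from h import *
P=np.load("scene2.npz")["P"]; H=np.array([.4225,-.0555,.046])
# plate angle by fitting plane to dark lane surface
Q=P-H; a=.5; 
for _ in range(3):
    u=np.array([np.cos(a),0,np.sin(a)]); n=np.array([-np.sin(a),0,np.cos(a)])
    X,Y,Z=Q@u,Q[...,1],Q@n
    m=(X>.02)&(X<.22)&(abs(Y)<.09)&(abs(Z-.008)<.006)
    c=np.polyfit(X[m],Z[m],1); a+=c[0]
print("angle",a,"top z",np.polyval(c,.1),m.sum())
Z0=np.polyval(c,0)
for lane in(-.06,0,.06):
    m=(abs(Y-lane)<.03)&(X>0)&(X<.22)&(Z>.008+.031)&(Z<.06)
    p=np.stack([X[m],Y[m],Z[m]],1); r=cv2.minAreaRect((p[:,:2]*1000).astype(np.float32))
    fl=(abs(Y-lane)<.03)&(X>0)&(X<.22)&(Z>.008+.005)&(Z<.022)
    print(lane,m.sum(),"rib",np.round(r,1) if 0 else (np.round(r[0],1),np.round(r[1],1),round(r[2],1)),"ztop",np.median(p[:,2]).round(4),"world top",(H+r[0][0]/1e3*u+np.array([0,r[0][1]/1e3,0])+.046*n).round(4), "flange X",np.percentile(X[fl],[2,98]).round(3),"Y",np.percentile(Y[fl],[2,98]).round(3))
m=(abs(X-.265)<.015)&(abs(Z)<.015)&(abs(Y)<.04); print("bar",X[m].mean(),Z[m].mean(),m.sum())
print(monitor.get_state()["joints"].round(2))
E
```

```text
angle 0.4971282887462977 top z 0.009201335111771248 3524
-0.06 154 rib (array([ 54.5, -61.8]), array([16.6, 50.3]), 89.3) ztop 0.0454 world top [ 0.4485 -0.1173  0.1124] flange X [0.005 0.202] Y [-0.089 -0.03 ]
0 145 rib (array([141.4,  -0. ]), array([17. , 49.3]), 88.3) ztop 0.0463 world top [ 0.5249 -0.0555  0.1539] flange X [0.005 0.198] Y [-0.029  0.029]
0.06 132 rib (array([53.9, 59. ]), array([50. , 18.1]), 1.5) ztop 0.0462 world top [0.448  0.0035 0.1122] flange X [0.005 0.207] Y [0.031 0.089]
bar 0.26481360799396175 0.010262265293687832 143
[-0.23 -0.06  2.01  0.17  0.71 -0.33]
```

```bash
cat >> h.py <<'E'
H=np.array([.4225,-.0555,.046]); A=.498
def pl(x,y,z): return H+np.array([x*np.cos(A)-z*np.sin(A),y,x*np.sin(A)+z*np.cos(A)])
E
python3 - <<'E'
from h import *
s=plan(pl(.054,.059,.12),pose(90,A),20)
plan(pl(.054,.059,.03),pose(90,A),4,s)
E
```

```text
N 20 slide [ 0.072 -0.044  0.007] dr [ 0.004  0.007 -0.982] mm/row 12.6
N 4 slide [-0.   -0.    0.15] dr [0. 0. 0.] mm/row 22.5
```

```bash
python3 -m pendant '[{"grip":0.2,"slide":[0.072,-0.044,0.007],"dr":[0,0.01,-0.98]},{"grip":0.2,"slide":[0.072,-0.044,0.007],"dr":[0,0.01,-0.98]},{"grip":0.2,"slide":[0.072,-0.044,0.007],"dr":[0,0.01,-0.98]},{"grip":0.2,"slide":[0.072,-0.044,0.007],"dr":[0,0.01,-0.98]},{"grip":0.2,"slide":[0.072,-0.044,0.007],"dr":[0,0.01,-0.98]}]' >/dev/null
python3 -m pendant '[{"grip":0.2,"slide":[0.072,-0.044,0.007],"dr":[0,0.01,-0.98]},{"grip":0.2,"slide":[0.072,-0.044,0.007],"dr":[0,0.01,-0.98]},{"grip":0.2,"slide":[0.072,-0.044,0.007],"dr":[0,0.01,-0.98]},{"grip":0.2,"slide":[0.072,-0.044,0.007],"dr":[0,0.01,-0.98]},{"grip":0.2,"slide":[0.072,-0.044,0.007],"dr":[0,0.01,-0.98]}]'
python3 -m pendant '[{"grip":0.2,"slide":[0.072,-0.044,0.007],"dr":[0,0.01,-0.98]},{"grip":0.2,"slide":[0.072,-0.044,0.007],"dr":[0,0.01,-0.98]},{"grip":0.2,"slide":[0.072,-0.044,0.007],"dr":[0,0.01,-0.98]},{"grip":0.2,"slide":[0.072,-0.044,0.007],"dr":[0,0.01,-0.98]},{"grip":0.2,"slide":[0.072,-0.044,0.007],"dr":[0,0.01,-0.98]}]' >/dev/null
python3 -m pendant '[{"grip":0.2,"slide":[0.072,-0.044,0.007],"dr":[0,0.01,-0.98]},{"grip":0.2,"slide":[0.072,-0.044,0.007],"dr":[0,0.01,-0.98]},{"grip":0.2,"slide":[0.072,-0.044,0.007],"dr":[0,0.01,-0.98]},{"grip":0.2,"slide":[0.072,-0.044,0.007],"dr":[0,0.01,-0.98]},{"grip":0.2,"slide":[0.072,-0.044,0.007],"dr":[0,0.01,-0.98]}]'
python3 - <<'E'
from h import *
plan(pl(.054,.059,.03),pose(90,A),4); print(monitor.get_state()["joints"].round(2))
E
```

```text
clock: 6.25
ee_pos: [0.5108, 0.0184, 0.2382]
orientation: [[-0.626, 0.62, 0.474], [0.706, 0.708, 0.007], [-0.331, 0.339, -0.881]]
force: [-0.1, -0.3, -0.0]
opening: 0.0341
finger_force: 0.0
clock: 7.25
ee_pos: [0.4076, 0.0042, 0.1711]
orientation: [[-0.884, -0.005, 0.467], [0.0, 1.0, 0.01], [-0.467, 0.009, -0.884]]
force: [0.0, 0.4, -0.4]
opening: 0.0342
finger_force: 0.0
N 4 slide [-0.013 -0.002  0.145] dr [ 0.032 -0.036 -0.   ] mm/row 21.8
[-0.16 -0.32  2.5   0.18  0.49 -1.87]
```

```bash
python3 -m pendant '[{"grip":0.2,"slide":[-0.015,0,0.145],"dr":[0.03,-0.04,0]},{"grip":0.2,"slide":[-0.013,0,0.145],"dr":[0.03,-0.04,0]},{"grip":0.2,"slide":[-0.013,0,0.145],"dr":[0.03,-0.04,0]},{"grip":0.2,"slide":[-0.013,0,0.145],"dr":[0.03,-0.04,0]}]'
python3 -m pendant '[{"grip":1,"slide":[0,0,0],"dr":[0,0,0]},{"grip":1,"slide":[0,0,0],"dr":[0,0,0]},{"grip":1,"slide":[0,0,0],"dr":[0,0,0]}]'
python3 - <<'E'
from h import *
d=np.load("top1.npz"); P=d["P"]
s=monitor.get_state()
s=plan(np.array(s["ee_pos"])+pl(0,0,.09)-H,np.array(s["orientation"]),4)
# bay tray: centre (.616,.3025), yaw .03; +x dir
c=np.array([.616,.3025]); t=.03; R2=np.array([[np.cos(t),-np.sin(t)],[np.sin(t),np.cos(t)]])
for y in(.043,-.043): print((c+R2@[0,y]).round(4))
b=c+R2@[0,.043]
s=plan([b[0],b[1],.15],pose(90+1.7),10,s)
plan([b[0],b[1],.03],pose(90+1.7),4,s)
E
```

```text
clock: 7.65
ee_pos: [0.4569, 0.0045, 0.0982]
orientation: [[-0.878, 0.003, 0.48], [0.004, 1.0, -0.0], [-0.48, 0.002, -0.878]]
force: [0.3, 0.7, 0.6]
opening: 0.0339
finger_force: 0.0
clock: 7.95
ee_pos: [0.4562, 0.0047, 0.0996]
orientation: [[-0.878, 0.003, 0.479], [0.003, 1.0, 0.0], [-0.479, 0.002, -0.878]]
force: [-0.1, -0.2, -1.6]
opening: 0.0152
finger_force: 59.7
N 4 slide [-0.    0.   -0.15] dr [0. 0. 0.] mm/row 22.5
[0.6147 0.3455]
[0.6173 0.2595]
N 10 slide [-0.128  0.226  0.056] dr [-0.008  0.625 -0.04 ] mm/row 39.8
N 4 slide [0.  0.  0.2] dr [0. 0. 0.] mm/row 30.0
```

```bash
python3 -m pendant '[{"grip":1,"slide":[0,0,-0.15],"dr":[0,0,0]},{"grip":1,"slide":[0,0,-0.15],"dr":[0,0,0]},{"grip":1,"slide":[0,0,-0.15],"dr":[0,0,0]},{"grip":1,"slide":[0,0,-0.15],"dr":[0,0,0]}]'
python3 -m pendant '[{"grip":1,"slide":[-0.13,0.226,0.055],"dr":[0,0.625,-0.04]},{"grip":1,"slide":[-0.13,0.226,0.055],"dr":[0,0.625,-0.04]},{"grip":1,"slide":[-0.13,0.226,0.055],"dr":[0,0.625,-0.04]},{"grip":1,"slide":[-0.13,0.226,0.055],"dr":[0,0.625,-0.04]},{"grip":1,"slide":[-0.13,0.226,0.055],"dr":[0,0.625,-0.04]}]'
python3 -m pendant '[{"grip":1,"slide":[-0.13,0.226,0.055],"dr":[0,0.625,-0.04]},{"grip":1,"slide":[-0.13,0.226,0.055],"dr":[0,0.625,-0.04]},{"grip":1,"slide":[-0.13,0.226,0.055],"dr":[0,0.625,-0.04]},{"grip":1,"slide":[-0.13,0.226,0.055],"dr":[0,0.625,-0.04]},{"grip":1,"slide":[-0.13,0.226,0.055],"dr":[0,0.625,-0.04]}]'
python3 - <<'E'
from h import *
plan([.6147,.3455,.03],pose(91.7),5)
E
```

```text
clock: 8.35
ee_pos: [0.4126, 0.0045, 0.1797]
orientation: [[-0.877, 0.003, 0.481], [0.004, 1.0, -0.0], [-0.481, 0.001, -0.877]]
force: [0.5, -0.3, -1.8]
opening: 0.0153
finger_force: 59.7
clock: 8.85
ee_pos: [0.5185, 0.1742, 0.1804]
orientation: [[-0.968, -0.012, 0.251], [-0.013, 1.0, -0.0], [-0.251, -0.004, -0.968]]
force: [0.2, -1.2, -0.6]
opening: 0.0151
finger_force: 59.8
clock: 9.35
ee_pos: [0.6181, 0.3452, 0.1536]
orientation: [[-1.0, -0.028, 0.004], [-0.028, 1.0, -0.005], [-0.004, -0.005, -1.0]]
force: [0.5, -0.4, -1.4]
opening: 0.0145
finger_force: 59.8
N 5 slide [0.005 0.001 0.165] dr [-0.013  0.009 -0.005] mm/row 24.7
```

```bash
python3 -m pendant '[{"grip":1,"slide":[0.005,0,0.165],"dr":[-0.01,0.01,0]},{"grip":1,"slide":[0.005,0,0.165],"dr":[-0.01,0.01,0]},{"grip":1,"slide":[0.005,0,0.165],"dr":[-0.01,0.01,0]},{"grip":1,"slide":[0.005,0,0.165],"dr":[-0.02,0.01,0]},{"grip":1,"slide":[0.005,0,0.165],"dr":[-0.01,0.01,0]}]'
python3 -m pendant '[{"grip":1,"slide":[0,0,0.012],"dr":[0,0,0]},{"grip":1,"slide":[0,0,0.0],"dr":[0,0,0]}]'
```

```text
clock: 9.85
ee_pos: [0.6138, 0.3432, 0.0287]
orientation: [[-1.0, -0.027, 0.001], [-0.027, 1.0, -0.0], [-0.001, -0.0, -1.0]]
force: [-1.2, 0.3, -0.9]
opening: 0.015
finger_force: 59.7
clock: 10.05
ee_pos: [0.6135, 0.3431, 0.0272]
orientation: [[-1.0, -0.027, -0.001], [-0.027, 1.0, -0.001], [0.001, -0.001, -1.0]]
force: [-0.3, 0.5, -0.8]
opening: 0.0149
finger_force: 60.6
```

```bash
python3 -m pendant '[{"grip":1,"slide":[0,0,0.008],"dr":[0,0,0]},{"grip":0.2,"slide":[0,0,0.0],"dr":[0,0,0]},{"grip":0.2,"slide":[0,0,0.0],"dr":[0,0,0]},{"grip":0.2,"slide":[0,0,0],"dr":[0,0,0]}]'
python3 -m pendant '[{"grip":0.2,"slide":[0,0,-0.15],"dr":[0,0,0]},{"grip":0.2,"slide":[0,0,-0.3],"dr":[0,0,0]},{"grip":0.2,"slide":[0,0,-0.3],"dr":[0,0,0]},{"grip":0.2,"slide":[0,0,-0.3],"dr":[0,0,0]}]'
python3 - <<'E'
from h import *
s=plan(pl(.0535,-.0615,.12),pose(90,A),12)
plan(pl(.0535,-.0615,.03),pose(90,A),4,s)
for n in("top","scene"):
    im,P,c=cam(n); np.savez(n+"4.npz",im=im,P=P)
Q=P-H;u=pl(1,0,0)-H;n=pl(0,0,1)-H;X,Y,Z=Q@u,Q[...,1],Q@n
for lane in(-.0615,0):
    m=(abs(Y-lane)<.03)&(X>0)&(X<.22)&(Z>.039)&(Z<.06)
    r=cv2.minAreaRect((np.stack([X[m],Y[m]],1)*1000).astype(np.float32)) if m.sum()>3 else None; print(lane,m.sum(),r)
m=(abs(P[...,0]-.614)<.06)&(abs(P[...,1]-.343)<.04)&(P[...,2]>.036)&(P[...,2]<.06)
print(cv2.minAreaRect((P[m][:,:2]*1000).astype(np.float32)),np.median(P[m][:,2]),np.ptp(P[m][:,2]))
E
```

```text
clock: 10.45
ee_pos: [0.6143, 0.3436, 0.0263]
orientation: [[-1.0, -0.028, 0.0], [-0.028, 1.0, -0.0], [-0.0, -0.0, -1.0]]
force: [0.2, -0.4, -0.4]
opening: 0.0343
finger_force: 0.0
clock: 10.85
ee_pos: [0.6137, 0.3433, 0.1844]
orientation: [[-1.0, -0.028, -0.001], [-0.028, 1.0, -0.001], [0.001, -0.001, -1.0]]
force: [0.1, 0.3, 0.2]
opening: 0.0339
finger_force: 0.0
N 12 slide [ 0.115 -0.254 -0.022] dr [ 0.006 -0.52   0.028] mm/row 42.0
N 4 slide [ 0.   -0.    0.15] dr [0. 0. 0.] mm/row 22.5
-0.0615 151 ((54.593589782714844, -62.0755729675293), (16.400636672973633, 49.84265899658203), 89.48595428466797)
0 145 ((141.5358428955078, -0.10656070709228516), (49.66535949707031, 17.414634704589844), 0.39703240990638733)
((614.251708984375, 339.83447265625), (48.68526840209961, 17.27924919128418), 1.2192909717559814) 0.04109395859216225 0.007774567452443648
```

Shoe 1 lies flat in its bay, with its rib top at 41 mm. The middle shoe is unmoved. Next is the right one.

```bash
python3 -m pendant '[{"grip":0.2,"slide":[0.115,-0.254,-0.022],"dr":[0.01,-0.52,0.03]},{"grip":0.2,"slide":[0.115,-0.254,-0.022],"dr":[0.01,-0.52,0.03]},{"grip":0.2,"slide":[0.115,-0.254,-0.022],"dr":[0.01,-0.52,0.03]},{"grip":0.2,"slide":[0.115,-0.254,-0.022],"dr":[0.01,-0.52,0.03]}]'
python3 -m pendant '[{"grip":0.2,"slide":[0.115,-0.254,-0.022],"dr":[0.01,-0.52,0.03]},{"grip":0.2,"slide":[0.115,-0.254,-0.022],"dr":[0.01,-0.52,0.03]},{"grip":0.2,"slide":[0.115,-0.254,-0.022],"dr":[0.01,-0.52,0.03]},{"grip":0.2,"slide":[0.115,-0.254,-0.022],"dr":[0.01,-0.52,0.03]}]'
python3 -m pendant '[{"grip":0.2,"slide":[0.115,-0.254,-0.022],"dr":[0.01,-0.52,0.03]},{"grip":0.2,"slide":[0.115,-0.254,-0.022],"dr":[0.01,-0.52,0.03]},{"grip":0.2,"slide":[0.115,-0.254,-0.022],"dr":[0.01,-0.52,0.03]},{"grip":0.2,"slide":[0.115,-0.254,-0.022],"dr":[0.01,-0.52,0.03]}]'
python3 - <<'E'
from h import *
plan(pl(.054,-.0615,.03),pose(90,A),4); print(monitor.get_state()["joints"].round(2))
E
```

```text
clock: 11.35
ee_pos: [0.5472, 0.1882, 0.1921]
orientation: [[-0.986, -0.018, 0.167], [-0.019, 1.0, -0.0], [-0.167, -0.003, -0.986]]
force: [-0.0, -0.5, -0.7]
opening: 0.034
finger_force: 0.0
clock: 11.75
ee_pos: [0.4792, 0.0349, 0.1901]
orientation: [[-0.944, -0.008, 0.328], [-0.009, 1.0, -0.002], [-0.328, -0.005, -0.945]]
force: [-0.2, -0.0, 0.9]
opening: 0.0338
finger_force: 0.0
clock: 12.15
ee_pos: [0.4163, -0.1058, 0.1774]
orientation: [[-0.884, 0.001, 0.467], [-0.0, 1.0, -0.002], [-0.467, -0.002, -0.884]]
force: [1.0, -0.3, -1.6]
opening: 0.0342
finger_force: 0.0
N 4 slide [ 0.004 -0.018  0.147] dr [-0.007 -0.038  0.001] mm/row 22.3
[-0.52 -0.25  2.44  0.44  0.57 -2.41]
```

```bash
python3 -m pendant '[{"grip":0.2,"slide":[0.004,-0.02,0.147],"dr":[0,-0.04,0]},{"grip":0.2,"slide":[0.004,-0.018,0.147],"dr":[-0.01,-0.04,0]},{"grip":0.2,"slide":[0.004,-0.018,0.147],"dr":[0,-0.04,0]},{"grip":0.2,"slide":[0.004,-0.018,0.147],"dr":[-0.01,-0.04,0]}]'
python3 -m pendant '[{"grip":1,"slide":[0,0,0],"dr":[0,0,0]},{"grip":1,"slide":[0,0,0],"dr":[0,0,0]},{"grip":1,"slide":[0,0,0],"dr":[0,0,0]}]'
python3 -m pendant '[{"grip":1,"slide":[0,0,-0.15],"dr":[0,0,0]},{"grip":1,"slide":[0,0,-0.15],"dr":[0,0,0]},{"grip":1,"slide":[0,0,-0.2],"dr":[0,0,0]},{"grip":1,"slide":[0,0,-0.25],"dr":[0,0,0]}]'
python3 - <<'E'
from h import *
print(monitor.get_state()["joints"].round(2))
s=plan([.6173,.2595,.15],pose(91.7),12)
E
```

```text
clock: 12.55
ee_pos: [0.4568, -0.1166, 0.0977]
orientation: [[-0.879, 0.001, 0.476], [0.001, 1.0, -0.001], [-0.476, -0.0, -0.879]]
force: [-0.5, 0.2, 0.3]
opening: 0.0342
finger_force: 0.0
clock: 12.85
ee_pos: [0.4564, -0.1156, 0.0987]
orientation: [[-0.879, -0.001, 0.476], [-0.001, 1.0, 0.001], [-0.476, 0.0, -0.879]]
force: [0.2, 0.9, -0.9]
opening: 0.015
finger_force: 59.6
clock: 13.25
ee_pos: [0.4014, -0.1152, 0.1977]
orientation: [[-0.88, -0.001, 0.474], [-0.0, 1.0, 0.001], [-0.474, 0.0, -0.88]]
force: [1.1, -0.3, -0.5]
opening: 0.0154
finger_force: 59.7
[-0.58 -0.33  2.44  0.44  0.65 -2.45]
N 12 slide [-0.113  0.207  0.058] dr [-0.007  0.514 -0.03 ] mm/row 36.4
```

```bash
python3 -m pendant '[{"grip":1,"slide":[-0.113,0.207,0.058],"dr":[-0.01,0.51,-0.03]},{"grip":1,"slide":[-0.113,0.207,0.058],"dr":[0,0.51,-0.03]},{"grip":1,"slide":[-0.113,0.207,0.058],"dr":[-0.01,0.51,-0.03]},{"grip":1,"slide":[-0.113,0.207,0.058],"dr":[-0.01,0.51,-0.03]}]'
python3 -m pendant '[{"grip":1,"slide":[-0.113,0.207,0.058],"dr":[-0.01,0.51,-0.03]},{"grip":1,"slide":[-0.113,0.207,0.058],"dr":[0,0.51,-0.03]},{"grip":1,"slide":[-0.113,0.207,0.058],"dr":[-0.01,0.51,-0.03]},{"grip":1,"slide":[-0.113,0.207,0.058],"dr":[-0.01,0.51,-0.03]}]'
python3 -m pendant '[{"grip":1,"slide":[-0.113,0.207,0.058],"dr":[-0.01,0.51,-0.03]},{"grip":1,"slide":[-0.113,0.207,0.058],"dr":[0,0.51,-0.03]},{"grip":1,"slide":[-0.113,0.207,0.058],"dr":[-0.01,0.51,-0.03]},{"grip":1,"slide":[-0.113,0.207,0.058],"dr":[-0.01,0.51,-0.03]}]'
python3 - <<'E'
from h import *
plan([.6155,.2575,.0265],pose(91.7),5)
E
```

```text
clock: 13.65
ee_pos: [0.4785, 0.0083, 0.1963]
orientation: [[-0.944, -0.009, 0.33], [-0.009, 1.0, 0.001], [-0.33, -0.002, -0.944]]
force: [0.8, -0.2, -1.1]
opening: 0.0149
finger_force: 59.7
clock: 14.05
ee_pos: [0.5514, 0.1341, 0.1803]
orientation: [[-0.985, -0.02, 0.171], [-0.02, 1.0, 0.002], [-0.171, -0.002, -0.985]]
force: [-0.3, 0.2, -1.4]
opening: 0.0149
finger_force: 59.7
clock: 14.45
ee_pos: [0.6197, 0.2598, 0.1531]
orientation: [[-1.0, -0.029, 0.008], [-0.029, 1.0, 0.001], [-0.008, 0.0, -1.0]]
force: [0.2, -0.4, -1.0]
opening: 0.0152
finger_force: 59.7
N 5 slide [ 0.007 -0.003  0.169] dr [ 0.001  0.021 -0.001] mm/row 25.3
```

```bash
python3 -m pendant '[{"grip":1,"slide":[0.007,-0.002,0.169],"dr":[0,0.02,0]},{"grip":1,"slide":[0.007,-0.002,0.169],"dr":[0,0.02,0]},{"grip":1,"slide":[0.007,-0.002,0.169],"dr":[0,0.02,0]},{"grip":1,"slide":[0.007,-0.002,0.169],"dr":[0,0.02,0]},{"grip":1,"slide":[0.007,-0.002,0.165],"dr":[0,0.02,0]}]'
python3 -m pendant '[{"grip":1,"slide":[0,0,0.004],"dr":[0,0,0]},{"grip":0.2,"slide":[0,0,0.0],"dr":[0,0,0]},{"grip":0.2,"slide":[0,0,0.0],"dr":[0,0,0]},{"grip":0.2,"slide":[0,0,0],"dr":[0,0,0]}]'
python3 -m pendant '[{"grip":0.2,"slide":[0,0,-0.15],"dr":[0,0,0]},{"grip":0.2,"slide":[0,0,-0.3],"dr":[0,0,0]},{"grip":0.2,"slide":[0,0,-0.3],"dr":[0,0,0]},{"grip":0.2,"slide":[0,0,-0.33],"dr":[0,0,0]},{"grip":0.2,"slide":[0,0,-0.1],"dr":[0,0,0]}]'
python3 - <<'E'
from h import *
s=plan(pl(.1415,0,.12),pose(90,A),10)
plan(pl(.1415,0,.03),pose(90,A),4,s)
E
```

```text
clock: 14.95
ee_pos: [0.6145, 0.257, 0.0259]
orientation: [[-1.0, -0.029, 0.001], [-0.029, 1.0, 0.001], [-0.001, 0.0, -1.0]]
force: [0.6, -0.3, -1.0]
opening: 0.0153
finger_force: 59.7
clock: 15.35
ee_pos: [0.6149, 0.2571, 0.026]
orientation: [[-1.0, -0.029, 0.001], [-0.029, 1.0, 0.001], [-0.001, 0.001, -1.0]]
force: [-0.9, -0.3, 0.7]
opening: 0.0343
finger_force: 0.0
clock: 15.85
ee_pos: [0.6182, 0.2581, 0.21]
orientation: [[-0.999, -0.029, 0.011], [-0.029, 1.0, 0.005], [-0.012, 0.004, -1.0]]
force: [0.7, 0.4, 1.0]
opening: 0.0339
finger_force: 0.0
N 10 slide [ 0.086 -0.208 -0.027] dr [ 0.015 -0.608  0.035] mm/row 34.0
N 4 slide [ 0.   -0.    0.15] dr [0. 0. 0.] mm/row 22.5
```

```bash
python3 -m pendant '[{"grip":0.2,"slide":[0.086,-0.208,-0.027],"dr":[0.015,-0.61,0.035]},{"grip":0.2,"slide":[0.086,-0.208,-0.027],"dr":[0.015,-0.61,0.035]},{"grip":0.2,"slide":[0.086,-0.208,-0.027],"dr":[0.015,-0.61,0.035]},{"grip":0.2,"slide":[0.086,-0.208,-0.027],"dr":[0.015,-0.61,0.035]},{"grip":0.2,"slide":[0.086,-0.208,-0.027],"dr":[0.015,-0.61,0.035]}]'
python3 -m pendant '[{"grip":0.2,"slide":[0.086,-0.208,-0.027],"dr":[0.015,-0.61,0.035]},{"grip":0.2,"slide":[0.086,-0.208,-0.027],"dr":[0.015,-0.61,0.035]},{"grip":0.2,"slide":[0.086,-0.208,-0.027],"dr":[0.015,-0.61,0.035]},{"grip":0.2,"slide":[0.086,-0.208,-0.027],"dr":[0.015,-0.61,0.035]},{"grip":0.2,"slide":[0.086,-0.208,-0.027],"dr":[0.015,-0.61,0.035]}]'
python3 - <<'E'
from h import *
plan(pl(.1415,0,.031),pose(90,A),4)
E
```

```text
clock: 16.35
ee_pos: [0.5513, 0.0981, 0.2161]
orientation: [[-0.97, -0.015, 0.243], [-0.016, 1.0, -0.0], [-0.243, -0.004, -0.97]]
force: [0.4, -0.5, 0.2]
opening: 0.0341
finger_force: 0.0
clock: 16.85
ee_pos: [0.4852, -0.0582, 0.2142]
orientation: [[-0.882, -0.0, 0.471], [-0.003, 1.0, -0.004], [-0.471, -0.005, -0.882]]
force: [1.6, 0.1, 1.1]
opening: 0.034
finger_force: 0.0
N 4 slide [-0.011  0.005  0.145] dr [-0.014 -0.024  0.008] mm/row 21.8
```

```bash
python3 -m pendant '[{"grip":0.2,"slide":[-0.011,0.004,0.145],"dr":[-0.01,-0.02,0.01]},{"grip":0.2,"slide":[-0.011,0.004,0.145],"dr":[-0.01,-0.03,0.01]},{"grip":0.2,"slide":[-0.011,0.004,0.145],"dr":[-0.02,-0.02,0.01]},{"grip":0.2,"slide":[-0.011,0.004,0.143],"dr":[-0.01,-0.03,0]}]'
python3 -m pendant '[{"grip":1,"slide":[0,0,0],"dr":[0,0,0]},{"grip":1,"slide":[0,0,0],"dr":[0,0,0]},{"grip":1,"slide":[0,0,0],"dr":[0,0,0]}]'
python3 -m pendant '[{"grip":1,"slide":[0,0,-0.1],"dr":[0,0,0]},{"grip":1,"slide":[0,0,-0.15],"dr":[0,0,0]},{"grip":1,"slide":[0,0,-0.15],"dr":[0,0,0]},{"grip":1,"slide":[0,0,-0.15],"dr":[0,0,0]}]'
python3 - <<'E'
from h import *
s=plan([.460,.273,.14],pose(92),11)
E
```

```text
clock: 17.25
ee_pos: [0.5328, -0.0555, 0.1401]
orientation: [[-0.88, 0.001, 0.476], [0.001, 1.0, -0.0], [-0.476, 0.0, -0.88]]
force: [-0.4, -0.3, -0.0]
opening: 0.0341
finger_force: 0.0
clock: 17.55
ee_pos: [0.5323, -0.055, 0.1409]
orientation: [[-0.88, 0.0, 0.475], [0.0, 1.0, 0.0], [-0.475, 0.001, -0.88]]
force: [0.3, 0.1, -1.7]
opening: 0.015
finger_force: 59.7
clock: 17.95
ee_pos: [0.4926, -0.0551, 0.2145]
orientation: [[-0.879, 0.0, 0.476], [0.0, 1.0, -0.0], [-0.476, 0.0, -0.879]]
force: [0.3, -0.4, -0.9]
opening: 0.0149
finger_force: 59.7
N 11 slide [0.028 0.199 0.039] dr [-0.01   0.564 -0.039] mm/row 30.8
```

```bash
python3 -m pendant '[{"grip":1,"slide":[0.028,0.199,0.039],"dr":[-0.01,0.56,-0.04]},{"grip":1,"slide":[0.028,0.199,0.039],"dr":[-0.01,0.56,-0.04]},{"grip":1,"slide":[0.028,0.199,0.039],"dr":[-0.01,0.56,-0.04]},{"grip":1,"slide":[0.028,0.199,0.039],"dr":[-0.01,0.57,-0.04]}]'
python3 -m pendant '[{"grip":1,"slide":[0.028,0.199,0.039],"dr":[-0.01,0.56,-0.04]},{"grip":1,"slide":[0.028,0.199,0.039],"dr":[-0.01,0.56,-0.04]},{"grip":1,"slide":[0.028,0.199,0.039],"dr":[-0.01,0.56,-0.04]},{"grip":1,"slide":[0.028,0.199,0.039],"dr":[-0.01,0.57,-0.04]}]'
python3 -m pendant '[{"grip":1,"slide":[0.028,0.199,0.039],"dr":[-0.01,0.56,-0.04]},{"grip":1,"slide":[0.028,0.199,0.039],"dr":[-0.01,0.57,-0.04]},{"grip":1,"slide":[0.028,0.199,0.039],"dr":[-0.01,0.57,-0.04]}]'
python3 - <<'E'
from h import *
plan([.460,.273,.0265],pose(92),5)
E
```

```text
clock: 18.35
ee_pos: [0.4873, 0.0651, 0.1861]
orientation: [[-0.95, -0.012, 0.311], [-0.012, 1.0, 0.002], [-0.311, -0.002, -0.95]]
force: [1.6, -0.1, -2.1]
opening: 0.0151
finger_force: 59.8
clock: 18.75
ee_pos: [0.4747, 0.1846, 0.1589]
orientation: [[-0.99, -0.026, 0.135], [-0.026, 1.0, 0.002], [-0.135, -0.001, -0.991]]
force: [1.6, -0.6, -1.8]
opening: 0.0149
finger_force: 59.8
clock: 19.05
ee_pos: [0.4613, 0.2739, 0.1402]
orientation: [[-0.999, -0.036, -0.0], [-0.036, 0.999, 0.001], [0.0, 0.001, -1.0]]
force: [-0.1, -0.2, -1.7]
opening: 0.015
finger_force: 59.8
N 5 slide [ 0.002 -0.001  0.152] dr [ 0.003 -0.     0.002] mm/row 22.7
```

```bash
python3 -m pendant '[{"grip":1,"slide":[0.002,0,0.152],"dr":[0,0,0]},{"grip":1,"slide":[0.002,0,0.152],"dr":[0,0,0]},{"grip":1,"slide":[0.002,0,0.152],"dr":[0,0,0]},{"grip":1,"slide":[0,0,0.152],"dr":[0,0,0]},{"grip":1,"slide":[0,0,0.15],"dr":[0,0,0]}]'
python3 -m pendant '[{"grip":1,"slide":[0,0,0.002],"dr":[0,0,0]},{"grip":0.2,"slide":[0,0,0.0],"dr":[0,0,0]},{"grip":0.2,"slide":[0,0,0.0],"dr":[0,0,0]},{"grip":0.2,"slide":[0,0,0],"dr":[0,0,0]}]'
python3 -m pendant '[{"grip":0.2,"slide":[0,0,-0.15],"dr":[0,0,0]},{"grip":0.2,"slide":[0,0,-0.3],"dr":[0,0,0]},{"grip":0.2,"slide":[0,0,-0.3],"dr":[0,0,0]},{"grip":0.2,"slide":[0,0,-0.3],"dr":[0,0,0]},{"grip":0.2,"slide":[0,0,-0.2],"dr":[0,0,0]}]'
python3 -m pendant '[{"grip":0.2,"slide":[0,-0.3,-0.1],"dr":[0,0,0]},{"grip":0.2,"slide":[0,-0.3,0],"dr":[0,0,0]},{"grip":0.2,"slide":[0,-0.3,0],"dr":[0,0,0]},{"grip":0.2,"slide":[0,-0.3,0],"dr":[0,0,0]},{"grip":0.2,"slide":[0,0,0],"dr":[0,0,0]}]'
python3 - <<'E'
from h import *
im,P,c=cam("scene"); save("scene5.png",im[100:320,130:390],3)
for x,y in((.614,.343),(.615,.257),(.46,.273)):
    m=(abs(P[...,0]-x)<.05)&(abs(P[...,1]-y)<.035)&(P[...,2]>.034)&(P[...,2]<.06)
    print(m.sum(),cv2.minAreaRect((P[m][:,:2]*1000).astype(np.float32)),np.percentile(P[m][:,2],[5,50,95]).round(4))
E
```

```text
clock: 19.55
ee_pos: [0.4609, 0.2728, 0.0259]
orientation: [[-0.999, -0.035, 0.002], [-0.035, 0.999, 0.001], [-0.002, 0.001, -1.0]]
force: [0.3, 0.0, -0.6]
opening: 0.0151
finger_force: 59.8
clock: 19.95
ee_pos: [0.4609, 0.2728, 0.0262]
orientation: [[-0.999, -0.035, 0.001], [-0.035, 0.999, 0.001], [-0.001, 0.001, -1.0]]
force: [-0.6, 1.3, -0.0]
opening: 0.0344
finger_force: 0.0
clock: 20.45
ee_pos: [0.4618, 0.2731, 0.2172]
orientation: [[-0.999, -0.035, 0.005], [-0.035, 0.999, 0.003], [-0.005, 0.003, -1.0]]
force: [0.1, 0.4, -0.1]
opening: 0.034
finger_force: 0.0
clock: 20.95
ee_pos: [0.4668, 0.0881, 0.2283]
orientation: [[-1.0, -0.03, 0.001], [-0.03, 1.0, -0.002], [-0.001, -0.002, -1.0]]
force: [0.1, 0.6, 0.7]
opening: 0.0342
finger_force: 0.0
30 ((625.9556274414062, 337.48260498046875), (23.575729370117188, 17.104875564575195), 29.176523208618164) [0.0359 0.04   0.0426]
75 ((615.3639526367188, 254.62936401367188), (48.40010452270508, 19.127704620361328), 2.4070422649383545) [0.035  0.0409 0.0436]
81 ((461.5989990234375, 268.532958984375), (49.094749450683594, 20.16733741760254), 4.988241195678711) [0.0351 0.041  0.0445]
```

View pics/scene5.png

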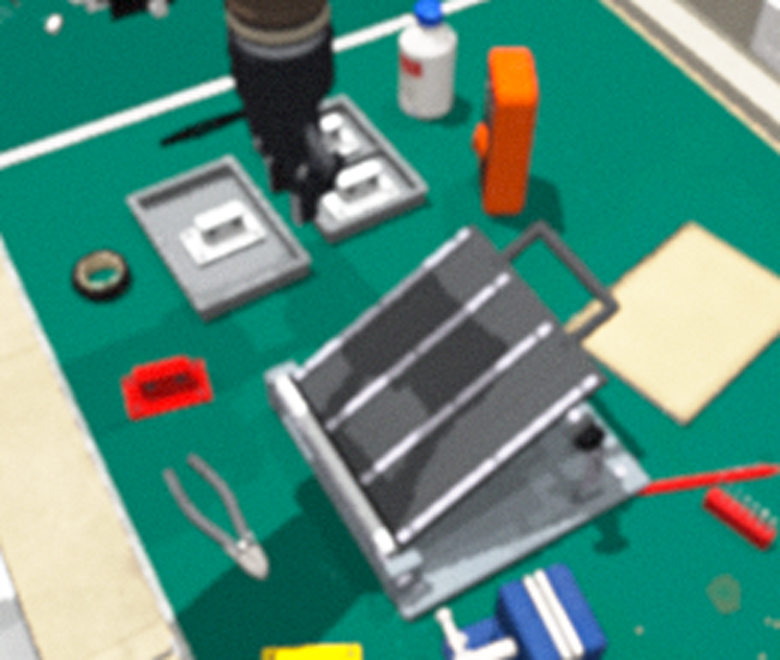

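The picture shows the worn shoe flat in the plain tray (222,225) and the good shoes one per bay, at (358,185) and (335,130), the latter partly hidden by the gripper. All rib tops are at about 41 mm, the plate is still up, and the robot is clear.

```bash
python3 -c "
from station import order
print(order.job_done())"
```

```text
the job is handed in; nothing more can be done
None
```

I lifted the plate to its stop, where it stayed. The left and right lane shoes slid and now lie flat, one to a bay, in the bay tray; the middle one held (it ended about 10 mm lower than first measured) and lies flat in the plain tray. The job was handed in after about 21 s, with no verdict returned.

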